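# Loosen a lens locking ring by two counted turns

## Task

Loosen the knurled locking ring of the lens mount with the green flange by rolling a fingertip along its rim, anticlockwise seen from above: bring its orange mark round to the white index line, then count two full turns more and stop with the mark beside the line again. Do not touch the glass lenses, leave the yellow mount's ring as it is, do not disturb the loose things on the bench, and take the finger clear at the end.

Things in the scene. Friction and masses are not known exactly. Their poses are not given: they have to be found in the camera images.
- green_ring (a joint): rotation of the green mount's knurled ring (rad). Positive and growing = turned anticlockwise seen from above = loosened. 0 = the ring's orange mark beside the white index line; it starts between -1.9 and -0.5 (mark 29 to 109 degrees short of the line, going anticlockwise), and one full turn is 6.283. Stops at -2.3 and 18.8. The ring turns about a fixed vertical axis with a light drag of about 0.03 N m (under 1 N at the rim) and stays where it is left; it climbs 2 mm a turn.
- green_ring_center (a point): centre of the green mount's knurled dark steel ring, on its vertical axis, half-way up the ring's 18 mm height. It is a band 96 mm in diameter over the knurl tips (36 upright ribs, 1.5 mm proud, on a 93 mm body), 72 mm inside; its underside is about 60 mm and its top 78 mm above the table when the joint reads 0.
- green_mark (a point): the orange mark, 9 x 12 mm, on the top face of the green mount's ring, 41 mm from the axis; turns with the ring.
- green_index (a point): the white index line (9 x 5 mm, pointing outward) on the fixed black lens cell inside the ring of the green mount, 31 mm from the axis, 81 mm above the table; it does not turn with the ring. The cell is a rim 71 mm outside and 52 mm inside, its top 81 mm above the table.
- green_lens: the glass lens of the green mount, 52 mm in diameter, fixed in the cell inside the ring; origin at the centre of its underside, 77 mm above the table, on the ring's axis.
- yellow_ring (a joint): rotation of the yellow mount's knurled ring (rad). Positive and growing = turned anticlockwise seen from above = loosened. 0 = the ring's orange mark beside the white index line; it starts between -1.9 and -0.5 (mark 29 to 109 degrees short of the line, going anticlockwise), and one full turn is 6.283. Stops at -2.3 and 18.8. The ring turns about a fixed vertical axis with a light drag of about 0.03 N m (under 1 N at the rim) and stays where it is left; it climbs 2 mm a turn.
- yellow_ring_center (a point): centre of the yellow mount's knurled dark steel ring, on its vertical axis, half-way up the ring's 18 mm height. It is a band 96 mm in diameter over the knurl tips (36 upright ribs, 1.5 mm proud, on a 93 mm body), 72 mm inside; its underside is about 60 mm and its top 78 mm above the table when the joint reads 0.
- yellow_mark (a point): the orange mark, 9 x 12 mm, on the top face of the yellow mount's ring, 41 mm from the axis; turns with the ring.
- yellow_index (a point): the white index line (9 x 5 mm, pointing outward) on the fixed black lens cell inside the ring of the yellow mount, 31 mm from the axis, 81 mm above the table; it does not turn with the ring. The cell is a rim 71 mm outside and 52 mm inside, its top 81 mm above the table.
- yellow_lens: the glass lens of the yellow mount, 52 mm in diameter, fixed in the cell inside the ring; origin at the centre of its underside, 77 mm above the table, on the ring's axis.
- green_mount: the lens mount with a green painted flange, 128 mm in diameter, 81 mm high, bolted to the table (does not move); under the ring there is free space round its 71 mm column down to the flange, whose bolt heads reach 18 mm above the table; origin at the centre of its underside; its x axis points from the index line towards the ring's axis.
- yellow_mount: the same mount with a yellow flange; it stands on the table beside the green one, in either order.
- filter_cube: loose black filter cube, 38 x 38 x 38 mm; origin at the centre of its underside.
- objective_case: loose clear objective canister with a black screw base, 39 mm in diameter, 64 mm high; origin at the centre of its underside.
- cover_glass_box: loose small white box, 33 x 33 x 21 mm; origin at the centre of its underside.
Mind the look-alikes: they are no part of the job. What is shaped like the cover_glass_box but pink or purple is not meant.

How it is judged (in metres and radians):
On the way, in this order (a step that is already met when the one before it is completed fails the run):
1. the orange mark has been brought to the index line (value of joint green_ring above -0.1 rad).
2. one full turn past the line (value of joint green_ring above 6.18319 rad).
3. two full turns past the line (value of joint green_ring above 12.2164 rad), for 0.2 s.
At the end, for the whole second after the job is handed in: The green mount's ring is at rest two full turns past the first meeting of mark and line (joint 12.57 within 0.35 rad, 20 degrees), the yellow mount's mark is within 6 mm of where it was, and the three loose things stand upright within 15 mm of where they stood (value of joint green_ring between 12.2164 and 12.9164 rad and velocity of joint green_ring between -0.05 and 0.05 rad/s and distance of yellow_mark from where it was at the start of the episode below 0.006 m and distance of each of filter_cube, objective_case, cover_glass_box from where it was at the start of the episode below 0.015 m and angle between each of filter_cube, objective_case, cover_glass_box's own z axis and vertical below 0.1 rad); the robot touches nothing.
It fails at once if a glass lens is touched (contact force between any of the fingers, the arm and green_lens above 0.5 N or contact force between any of the fingers, the arm and yellow_lens above 0.5 N).
It fails at once if the green ring is run more than two and a half turns past the line, off its thread (value of joint green_ring above 15.708 rad).
It fails at once if the yellow mount's ring is turned (distance of yellow_mark from where it was at the start of the episode above 0.01 m).
It fails at once if a loose thing on the bench is pushed away, lifted or tipped (distance of any of filter_cube, objective_case, cover_glass_box from where it was at the start of the episode above 0.02 m or angle between any of filter_cube, objective_case, cover_glass_box's own z axis and vertical above 0.3 rad).
It also fails if it takes over 64 s, if anything falls off the work surface, if the arm or the gripper's body presses on something with over 40 N, if the wrist force passes 120 N, or if a joint passes its speed limit or range.

## Robot

A 6-joint arm with a two-finger parallel gripper is mounted at the origin on the work surface; the furniture and walls round the work are solid. World frame = base frame: x ahead of the robot, y to its left, z up, the work surface at z = 0. Lengths are in mm, angles in rad, forces in N, time in s.
With the tool pointing down it reaches from about 300 to 775 mm from the base axis. Payload 14.6 kg.
Tool frame: the origin (TCP) lies on the centre line of the jaws, within the pads' length; the fingertips stand 19 mm ahead of it and the grasp point (between the pads) is the TCP (bot.tip_reach is the distance from the TCP to the fingertips, in mm); z points along the fingers, y is the line along which they close (so a half turn about z gives the same grasp; the last joint's range is limited). The gripper opens to 85 mm and grips with 20 to 120 N. Pads are 22 mm wide; open, the fingers measure 114 mm over their backs; the gripper's body (76 mm by 85 mm) begins 54 mm behind the grasp point. The pads swing forward as they close: fully open they stand 13 mm farther back than shut.
Start: joints at [-1.199, 0.3, 1.521, -0, 1.321, -0.067], TCP at [233.661, -497.887, 250.281] pointing down, gripper open.
Joint ranges: [-3.03, 3.03], [-0.79, 2.21], [0.23, 2.52], [-1.04, 4.18], [0, 3.07], [-2.55, 2.55]. Speed limits (rad/s): [2.22, 2.22, 2.57, 3.14, 3.14, 3.14].

## Interface

Orientations are given as a unit quaternion [w, x, y, z].
In Python, from rig import bot gives the robot as it stands. Calls block until the motion is done:
- bot.move_to(position, orientation): joint-space move of the TCP to a pose.
- bot.servo_line(position, attitude=None, speed=150, until_force=None): straight line of the TCP; attitude=None keeps the orientation; speed is the mean speed in mm/s. With until_force (N) it stops when the force on the tool has changed by that much, and returns True; else False.
- bot.move_joints(angles): joint-space move.
- bot.move_gripper(opening, grip_force=None): finger opening in mm; grip_force is the grip in N (None keeps the last); returns when the fingers have stopped.
- bot.dwell(seconds).
- bot.ik(position, orientation): joint angles nearest the present ones, or None.
- bot.read_state(): the state.
- bot.read_camera(name): name is "scene" or "top" or "wrist"; returns a dict with "image" (384x512x3 uint8, blue, green, red), "depth" (384x512 float32, mm along the optical axis (not along the pixel's ray), 0 where there is no reading), "fovy" (degrees; the focal length in pixels is half the picture's height over the tangent of half this angle, whatever the lens; pixels are square), "cx", "cy" (the principal point, pixels), "eye" and "attitude" of the camera in the world; the wrist camera has in their place "mount" (4x4, takes a point from camera to tool coordinates, whose origin is the TCP and whose axes are the flange's). Camera axes: x right, y down, z forward; pixel columns grow to the right and rows downward; lengths in mm; the calibration is good to about 2 mm. A picture is of the moment at which its call begins: read the wrist's pose just before it.
A pose or a line that the arm cannot do raises bot.MotionError and nothing moves.
- bot.finish_job(): hands the job in; it is judged then, once.
The state is a dict: "clock": time; "joint_positions": joint angles; "qvel": joint speeds; "effort": joint torques, N m; "ee_pos": TCP position; "tool_rot": TCP orientation; "ft_force": force on the tool from outside, world axes, zero at the start; "moment": the same for the moment, N m; "grip_width": finger opening in mm; "grip_force": force on a finger pad.
Only numpy, scipy, OpenCV 4.12 (cv2) and the standard library are available. Lean on these libraries where they do the work, as an engineer would, in place of code of your own. Each camera call takes 0.05 s, during which the arm holds its last target. There are 200 camera calls.

## Working session

There is one attempt and no reset: what is moved stays moved. The work goes in short steps, each a Python script; the robot and the scene stay as the last script left them, time stands still between calls to the robot, and variables do not carry over. Pictures are saved under pics/ and viewed, at most 10 in all, crops included, and the job is handed in when it is done.

```bash
mkdir -p pics; ls
python3 - <<'E'
from rig import bot
import cv2,numpy as np
s=bot.read_state();print(s)
print(bot.tip_reach)
for n in("top","scene"):
    c=bot.read_camera(n);cv2.imwrite(f"pics/{n}0.png",c["image"]);np.savez(f"{n}0.npz",**c)
    print(n,c["fovy"],c["cx"],c["cy"],c["eye"],c["attitude"])
E
```

```text
pics
{'clock': 0.0, 'joint_positions': array([-1.19861267e+00,  3.00461152e-01,  1.52157650e+00, -1.63705594e-05,
        1.32067279e+00, -6.66277905e-02]), 'qvel': array([ 0.00101907,  0.00076618, -0.000142  , -0.00093875,  0.00083071,
       -0.00232923]), 'effort': array([-2.64741948e-04, -5.43501878e+01, -3.61794734e+01, -4.64632092e-05,
        3.99494078e-03, -5.58708177e-05]), 'ee_pos': array([ 233.58101967, -497.71034117,  249.72868977]), 'tool_rot': array([-5.51174816e-04,  9.76026372e-01,  2.17651578e-01, -9.28915725e-05]), 'ft_force': array([ 0.31691063, -0.60250154,  1.03909261]), 'moment': array([-0.02826275, -0.02938657,  0.00886335]), 'grip_force': 0.0, 'grip_width': 85.41165634760824}
19.0
top 52.13951927183087 258.154105856473 192.6594337629099 [261.23597856  71.78638834 907.1638635 ] [-0.09495805  0.73753431 -0.66351612  0.08229507]
scene 51.557309275509844 256.1283858497387 194.90389595716167 [625.57844774 480.03797033 820.94550483] [-0.05136713  0.21497211  0.94279913 -0.249556  ]
```

View pics/top0.png

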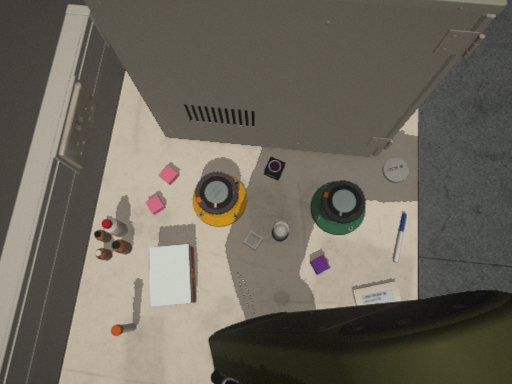

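View pics/scene0.png

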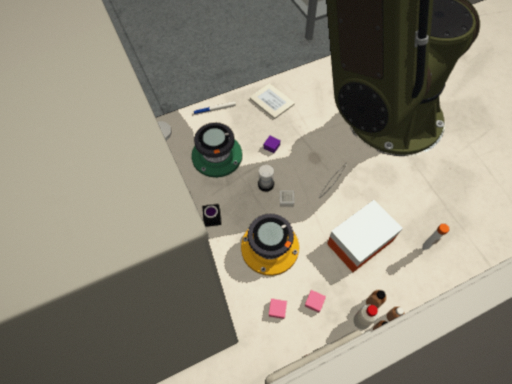

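The top view shows the green mount at about (340,205), the yellow at (218,197), the filter cube at (275,168), the canister at (280,231) and the cover-glass box at (253,240). A large grey body overhangs at the top of the picture, so next I measure its position and height.

```bash
cat > h.py <<'E'
import numpy as np,cv2
from scipy.spatial.transform import Rotation as R
def rot(q): return R.from_quat([q[1],q[2],q[3],q[0]]).as_matrix()
def K(c):
    f=c["image"].shape[0]/2/np.tan(np.radians(float(c["fovy"]))/2); return f,float(c["cx"]),float(c["cy"])
def pose(c,s=None):
    if "eye" in c: return rot(c["attitude"]),np.array(c["eye"])
    A=rot(s["tool_rot"]); M=np.array(c["mount"]); return A@M[:3,:3],A@M[:3,3]+s["ee_pos"]
def ray(c,u,v,s=None):
    f,cx,cy=K(c);A,e=pose(c,s)
    d=np.stack([(np.asarray(u,float)-cx)/f,(np.asarray(v,float)-cy)/f,np.ones_like(np.asarray(u,float))],-1)@A.T
    return e,d
def onz(c,u,v,z,s=None):
    e,d=ray(c,u,v,s); return e+d*((z-e[2])/d[...,2])[...,None]
def cloud(c,s=None):
    H,W=c["depth"].shape; v,u=np.mgrid[:H,:W]; e,d=ray(c,u,v,s); return e+d*c["depth"][...,None]
E
python3 - <<'E'
from h import *
for n in("top","scene"):
    c=dict(np.load(n+"0.npz"));P=cloud(c);im=c["image"];hsv=cv2.cvtColor(im,cv2.COLOR_BGR2HSV)
    ps=[(338,205),(218,197),(275,168),(280,231),(253,240),(397,170),(320,265),(300,80),(170,135),(375,155),(250,10),(500,5),(120,50),(168,175),(155,205)] if n=="top" else [(215,140),(270,235),(211,215),(266,180),(288,199),(100,50),(100,200),(100,330),(235,345),(180,200)]
    for p in ps: print(n,p,P[p[1],p[0]].round(),float(c["depth"][p[1],p[0]]).__round__())
    for nm,lo,hi in(("green",(60,100,40),(90,255,255)),("yellow",(17,150,120),(28,255,255)),("orange",(3,170,150),(15,255,255))):
        m=cv2.inRange(hsv,lo,hi);k,l,st,ce=cv2.connectedComponentsWithStats(m)
        for i in range(1,k):
            if st[i,4]>8:
                print(n,nm,ce[i].round(1),st[i],np.median(P[l==i],0).round(),(P[l==i].min(0)+P[l==i].max(0))/2)
    m=(P[...,2]>73)&(P[...,2]<85)&(c["depth"]>0)
    k,l,st,ce=cv2.connectedComponentsWithStats(m.astype(np.uint8))
    for i in range(1,k):
        if st[i,4]>200: 
            Q=P[l==i];print(n,"z78",ce[i],st[i,4],Q.min(0).round(),Q.max(0).round())
big=[]
c=dict(np.load("top0.npz"));a=c["image"][140:260,180:380];b=np.load("scene0.npz")["image"][110:280,180:310]
cv2.imwrite("pics/a.png",cv2.resize(a,None,fx=4,fy=4,interpolation=cv2.INTER_CUBIC))
cv2.imwrite("pics/b.png",cv2.resize(b,None,fx=3.5,fy=3.5,interpolation=cv2.INTER_CUBIC))
E
```

```text
top (338, 205) [464. -77.  77.] 850
top (218, 197) [454. 184.  79.] 853
top (275, 168) [547.  67.  35.] 915
top (280, 231) [397.  43.  63.] 850
top (253, 240) [376. 100.  22.] 887
top (397, 170) [ 579. -223.   14.] 935
top (320, 265) [337. -55.  20.] 874
top (300, 80) [609.  42. 323.] 650
top (170, 135) [610. 329.  19.] 954
top (375, 155) [ 611. -169.   16.] 942
top (250, 10) [609. 121. 480.] 501
top (500, 5) [ 609. -168.  524.] 450
top (120, 50) [609. 331. 364.] 620
top (168, 175) [508. 316.  22.] 926
top (155, 205) [433. 334.  23.] 907
top green [336.8 225.3] [316 214  48  21 422] [431. -85.  13.] [363.16185044 -37.90864156 456.94553329]
top yellow [234.7 178.9] [232 177   6   5  11] [518. 159.  12.] [517.46392342 160.00611179  13.10308653]
top yellow [222.3 210.7] [193 183  53  44 732] [430. 171.  13.] [384.9712618  162.18949055 453.81831349]
top orange [198.4 199.2] [196 197   6   6  22] [446. 226.  77.] [446.35155692 230.36987549  47.11282996]
top orange [115.7 330.2] [111 326  10  10  72] [164. 339. 115.] [208.57580345 210.24514398 509.53908823]
top z78 [265.70917226 134.747203
[... 646 characters left out ...]
 338
scene green [217.6 162.3] [192 141  50  36 764] [487. -54.  14.] [519.87892816 176.57006632 412.38134532]
scene yellow [245.7 233.7] [243 230   5   7  18] [499. 143.  13.] [499.8536806  142.67217436  14.61155456]
scene yellow [269.9 258.9] [ 241  232   58   43 1006] [484. 225.  14.] [513.72651277 316.4472741  409.30528527]
scene orange [443.7 227.9] [439 224  10   9  64] [165. 342. 116.] [165.056792   341.45999242 116.39240468]
scene orange [287.5 243.7] [285 241   6   7  27] [443. 226.  78.] [443.247603   223.19366699  70.09396716]
scene z78 [214.01794616 137.6779661 ] 1003 [ 426. -133.   73.] [519. -39.  84.]
scene z78 [270.61378849 233.8206158 ] 1494 [415. 143.  73.] [510. 238.  84.]
```

View pics/a.png

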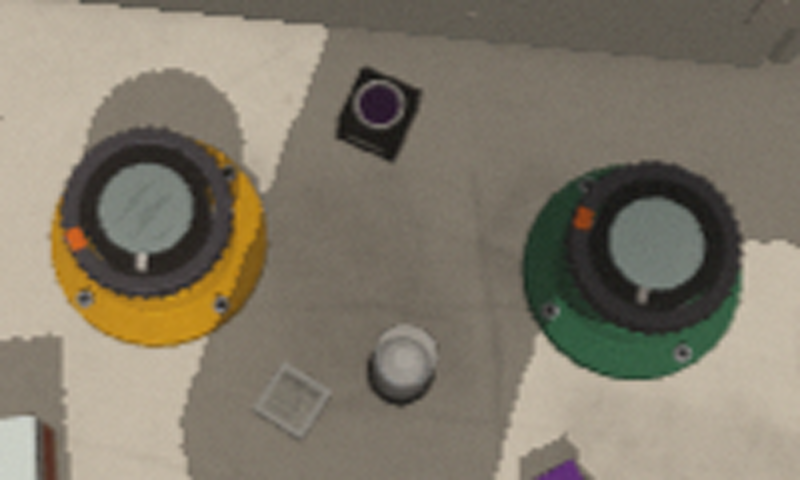

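The crop shows the green mount's orange mark at crop (583,218) and its white index line at (642,294). The ring turns freely from all sides, and the wall is at x≈609. Next I compute the angles and check that the arm can reach the arc round the rim.

```bash
cat >> h.py <<'E'
def quat(yaw): # tool down, tool x axis at world angle yaw
    x=np.array([np.cos(yaw),np.sin(yaw),0]);z=np.array([0,0,-1.]);y=np.cross(z,x)
    q=R.from_matrix(np.stack([x,y,z],1)).as_quat();return [q[3],q[0],q[1],q[2]]
def pt(C,phi,r,z): return [C[0]+r*np.cos(phi),C[1]+r*np.sin(phi),z]
E
python3 - <<'E'
from h import *
from rig import bot
for n in("top","scene"):
    c=dict(np.load(n+"0.npz"));P=cloud(c);im=c["image"];hsv=cv2.cvtColor(im,cv2.COLOR_BGR2HSV)
    dk=(im.max(2)<95)&(abs(P[...,2]-79)<5)
    m=cv2.inRange(hsv,(2,130,100),(18,255,255))>0
    for nm,C in(("green",(474,-87)),("yellow",(464,190))):
        near=np.hypot(P[...,0]-C[0],P[...,1]-C[1])<56
        v,u=np.nonzero(near&(abs(P[...,2]-78)<6)); h=cv2.convexHull(np.stack([u,v],1).astype(np.float32))[:,0]
        W=onz(c,h[:,0],h[:,1],77)[:,:2].astype(np.float32);e=cv2.minEnclosingCircle(W);f=cv2.fitEllipse(W)
        v,u=np.nonzero(m&near&(abs(P[...,2]-78)<5));mk=onz(c,u.mean(),v.mean(),78) if len(u) else None
        g=near&(im.min(2)>150)&(abs(P[...,2]-80)<8);v,u=np.nonzero(g);ix=onz(c,u.mean(),v.mean(),81) if len(u) else None
        print(n,nm,e,f,mk,ix,len(u))
c=dict(np.load("top0.npz"));print(onz(c,np.array([325.7,340.5]),np.array([194.5,213.5]),np.array([78,81])))
C=(474,-87);s=bot.read_state()
for flip in(0,np.pi):
  for d in range(-180,181,20):
    p=np.radians(d);q=bot.ik(pt(C,p,61,66),quat(p+flip));print(flip>0,d,None if q is None else np.round(q,2))
E
```

```text
top green ((474.2756652832031, -88.17130279541016), 47.75904083251953) ((474.74127197265625, -88.19033813476562), (93.88372802734375, 94.65726470947266), 24.421981811523438) [485.02587805 -48.14615095  78.        ] None 0
top yellow ((465.38739013671875, 188.62313842773438), 47.98248291015625) ((465.0589599609375, 188.97097778320312), (94.21715545654297, 94.60072326660156), 145.54058837890625) [445.52814239 220.15773404  78.        ] [436.30056791 187.94198354  81.        ] 4
scene green ((473.1739807128906, -85.33509063720703), 48.58806228637695) ((473.1611022949219, -85.78548431396484), (93.60942077636719, 96.77626037597656), 163.9260711669922) [484.107139   -47.04136556  78.        ] [ 445.31306809 -102.93466713   81.        ] 9
scene yellow ((463.95770263671875, 191.64378356933594), 48.39871597290039) ((463.8560791015625, 191.31549072265625), (94.08905029296875, 96.16787719726562), 149.3483428955078) [440.34115146 225.07630899  78.        ] [456.164299   194.48579374  81.        ] 129
[[484.35614598 -48.48814087  78.        ]
 [444.93486288 -82.21831074  81.        ]]
False -180 
[... 860 characters left out ...]
88]
True -140 [-0.37  0.33  1.97 -0.    0.84  0.5 ]
True -120 [-0.38  0.37  1.92 -0.    0.85  0.14]
True -100 [-0.38  0.41  1.86 -0.    0.87 -0.21]
True -80 [-0.37  0.44  1.8  -0.    0.89 -0.54]
True -60 [-0.34  0.47  1.76 -0.    0.91 -0.86]
True -40 [-0.31  0.5   1.72 -0.    0.92 -1.18]
True -20 [-0.27  0.51  1.7  -0.    0.93 -1.49]
True 0 [-0.23  0.51  1.7  -0.    0.93 -1.8 ]
True 20 [-0.19  0.5   1.72 -0.    0.92 -2.11]
True 40 [-0.16  0.47  1.76 -0.    0.91 -2.43]
True 60 None
True 80 None
True 100 None
True 120 [-0.16  0.33  1.97 -0.    0.84  2.46]
True 140 [-0.2   0.31  2.01 -0.    0.82  2.07]
True 160 [-0.24  0.29  2.03 -0.    0.82  1.68]
True 180 [-0.29  0.29  2.03 -0.    0.82  1.28]
```

```bash
cat >> h.py <<'E'
C=np.array([474.,-87.])
Z=66
def fr(bot,b,p): # outward (push-back) and tangential force
    f=np.array(bot.read_state()["ft_force"])-b; return f[0]*np.cos(p)+f[1]*np.sin(p), -f[0]*np.sin(p)+f[1]*np.cos(p)
def start(bot,p,r0=72):
    bot.move_to(pt(C,p,r0,150),quat(p+np.pi))
    bot.servo_line(pt(C,p,r0,Z),speed=150)
    bot.dwell(.2); b=np.array(bot.read_state()["ft_force"])
    hit=bot.servo_line(pt(C,p,52,Z),speed=25,until_force=5)
    e=bot.read_state()["ee_pos"];r=np.hypot(*(e[:2]-C));print("touch",hit,r.round(2),fr(bot,b,p));return b,r
def stroke(bot,b,r,p0,p1,F=8,step=np.radians(10),v=70):
    n=int(np.ceil((p1-p0)/step-1e-6));t=bot.read_state()["clock"]
    for i,p in enumerate(np.linspace(p0,p1,n+1)[1:]):
        bot.servo_line(pt(C,p,r,Z),attitude=quat(p+np.pi),speed=v)
        fn,ft=fr(bot,b,p); r-=np.clip((F-fn)*.05,-.6,.4)
        print(int(np.degrees(p)),round(r,2),round(fn,1),round(ft,1),end=" | ")
    s=bot.read_state();print("time",s["clock"]-t,s["clock"]);return r
def leave(bot,p,r0=75):
    bot.servo_line(pt(C,p,r0,Z),speed=120);bot.servo_line(pt(C,p,r0,150),speed=200)
def look(bot,tag):
    for n in("top","scene"):
        c=bot.read_camera(n);np.savez(f"{n}{tag}.npz",**c);P=cloud(c)
        hsv=cv2.cvtColor(c["image"],cv2.COLOR_BGR2HSV)
        m=(cv2.inRange(hsv,(2,130,90),(18,255,255))>0)&(np.hypot(P[...,0]-C[0],P[...,1]-C[1])<56)&(abs(P[...,2]-80)<7)
        v,u=np.nonzero(m)
        if len(u)>3:
            w=onz(c,u.mean(),v.mean(),79);d=w[:2]-C;print(n,len(u),"mark deg",np.degrees(np.arctan2(d[1],d[0])).round(1),"r",np.hypot(*d).round(1))
        else: print(n,"mark unseen")
E
cat > go1.py <<'E'
from h import *
from rig import bot
look(bot,"s")
bot.move_gripper(0)
p=np.radians(140);b,r=start(bot,p)
r=stroke(bot,b,r,p,np.radians(200))
leave(bot,np.radians(200));look(bot,"1");print(bot.read_state()["clock"],bot.read_state()["grip_width"])
E
python3 go1.py
```

```text
top 18 mark deg 74.8 r 40.6
scene 17 mark deg 75.9 r 42.3
touch True 57.41 (np.float64(1.2826489889830253), np.float64(0.25327382320622155))
149 57.13 2.5 1.3 | 160 57.0 5.3 0.2 | 170 57.01 8.3 0.5 | 180 57.1 9.8 0.8 | 190 57.35 13.0 0.9 | 200 57.7 14.9 1.3 | time 1.9499999999999993 6.2917
top 28 mark deg 134.0 r 40.1
scene 24 mark deg 134.0 r 41.3
7.2583 0.11341448658642056
```

The ring turned 59° for a 60° stroke, so it follows the finger without slip. Now longer strokes.

```bash
sed -i 's/\*\.05,-\.6,\.4/*.07,-.7,.4/' h.py
cat > go2.py <<'E'
import sys
from h import *
from rig import bot
a,e=float(sys.argv[1]),float(sys.argv[2])
p=np.radians(a);b,r=start(bot,p,68)
stroke(bot,b,r,p,np.radians(e))
leave(bot,np.radians(e));look(bot,sys.argv[3]);print(bot.read_state()["clock"])
E
python3 go2.py 135 340 2
```

```text
touch True 57.21 (np.float64(3.138383087251343), np.float64(0.4165759905092301))
144 56.85 2.8 1.3 | 154 56.74 6.5 1.7 | 164 56.87 9.7 1.3 | 174 57.07 11.0 1.2 | 183 57.32 11.5 1.9 | 193 57.69 13.2 0.8 | 203 58.08 13.6 1.3 | 213 58.47 13.5 -0.0 | 222 58.75 12.0 0.3 | 232 59.06 12.5 0.9 | 242 59.15 9.3 -0.5 | 252 59.21 8.8 -0.2 | 261 59.29 9.1 -0.3 | 271 59.37 9.2 -0.2 | 281 59.37 8.0 0.1 | 291 59.36 7.9 -0.5 | 300 59.25 6.4 -1.8 | 310 59.14 6.5 -0.5 | 320 58.96 5.4 -0.8 | 330 58.84 6.2 0.2 | 340 58.7 6.0 -0.9 | time 6.649999999999999 16.5083
top mark unseen
scene 21 mark deg -20.4 r 40.2
17.4583
```

```bash
python3 go2.py 135 340 3 && python3 go2.py 135 340 4
```

```text
touch True 57.28 (np.float64(2.931074148529806), np.float64(-0.055153344816332606))
144 56.96 3.5 1.5 | 154 56.81 5.8 0.5 | 164 56.81 8.1 0.9 | 174 56.99 10.5 1.0 | 183 57.28 12.1 0.4 | 193 57.65 13.3 1.2 | 203 57.99 12.8 1.0 | 213 58.32 12.7 0.6 | 222 58.62 12.2 0.6 | 232 58.87 11.6 2.0 | 242 59.06 10.7 1.5 | 252 59.18 9.8 0.8 | 261 59.21 8.4 -0.1 | 271 59.13 6.9 1.4 | 281 59.09 7.4 0.4 | 291 58.92 5.6 0.4 | 300 58.87 7.3 1.6 | 310 58.78 6.8 -0.2 | 320 58.71 6.9 0.4 | 330 58.55 5.8 0.1 | 340 58.42 6.1 -0.1 | time 6.650000000000002 28.5833
top mark unseen
scene 20 mark deg -170.2 r 40.9
29.5333
touch True 57.29 (np.float64(3.8610541482515393), np.float64(-1.0836121536209733))
144 56.96 3.3 0.9 | 154 56.8 5.7 -0.7 | 164 56.88 9.1 0.4 | 174 57.12 11.4 0.3 | 183 57.32 11.0 -0.3 | 193 57.6 11.9 0.3 | 203 57.96 13.2 -1.2 | 213 58.34 13.4 -1.2 | 222 58.71 13.4 -1.1 | 232 58.96 11.5 -0.4 | 242 59.02 8.9 -0.4 | 252 59.13 9.6 -0.6 | 261 59.2 8.9 -0.0 | 271 59.17 7.6 -0.5 | 281 59.06 6.5 -0.6 | 291 58.99 6.9 0.4 | 300 58.87 6.4 0.6 | 310 58.69 5.4 0.3 | 320 58.52 5.5 0.3 | 330 58.37 6.0 -0.2 | 340 58.16 4.9 1.3 | time 6.649999999999999 40.6583
top 24 mark deg 32.4 r 41.7
scene 26 mark deg 33.7 r 39.5
41.6167
```

```bash
python3 go2.py 135 273 5; python3 -c "
from h import *
a=np.load('top5.npz')['image'][150:270,290:400];b=np.load('scene5.npz')['image'][100:210,150:270]
a=cv2.resize(a,(400,436),interpolation=2);b=cv2.resize(b,(400,436),interpolation=2);cv2.imwrite('pics/e.png',np.hstack([a,b]))"
```

```text
touch True 57.2 (np.float64(2.5622531229671703), np.float64(0.6674160467215224))
144 56.8 2.3 1.0 | 154 56.64 5.7 0.9 | 164 56.69 8.7 -0.1 | 174 56.86 10.4 0.8 | 184 57.16 12.3 0.8 | 194 57.47 12.4 0.3 | 204 57.91 14.2 0.5 | 213 58.27 13.2 0.7 | 223 58.61 12.9 1.0 | 233 58.9 12.2 0.5 | 243 59.14 11.4 0.6 | 253 59.23 9.4 1.4 | 263 59.23 8.0 1.3 | 273 59.24 8.1 1.3 | time 4.549999999999997 50.6417
top 28 mark deg 175.6 r 38.9
scene 19 mark deg 178.1 r 42.1
51.5917
```

View pics/e.png

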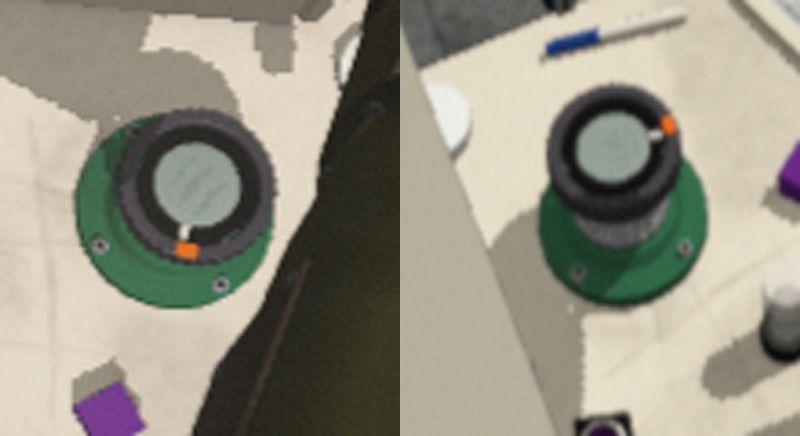

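Both views show the mark beside the white line: orange at (187,250) and white at (185,232) in the left crop, (668,125) and (655,133) in the right. The finger is lifted clear.

```bash
python3 -c "
from rig import bot
print(bot.finish_job())"
```

```text
the job is handed in; nothing more can be done
None
```

The job is handed in: I rolled the green ring about 818° anticlockwise, to the line and two full turns more, and the last pictures show its mark beside the white line with the finger lifted clear; no verdict was returned, and I did not re-measure the yellow ring or the loose things.

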